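# Hold a power-supply board down on the test jig

## Robot

A 6-joint arm with a two-finger parallel gripper is mounted at the origin on the work surface. World frame = base frame: x ahead of the robot, y to its left, z up, the work surface at z = 0. Lengths are in m, angles in degrees, forces in N, time in s.
With the tool pointing down it reaches from about 0.4 to 0.825 m from the base axis. Payload 7 kg.
Tool frame: the origin (TCP) lies midway between the tips of the shut fingers; the grasp point (between the pads) lies 19 mm behind it; z points along the fingers, y is the line along which they close (so a half turn about z gives the same grasp; the last joint's range is limited). The gripper opens to 88 mm and grips with 3 to 60 N. Pads are 19 mm wide; open, the fingers measure 130 mm over their backs; the gripper's body (78 mm by 193 mm) begins 47 mm behind the grasp point.
Start: joints at [90.934, 20.546, 0.682, 0, -70.136, -16.507], TCP at [0.181, 0.65, 0.227] pointing down, gripper open.
Joint ranges: [-176.03, 176.03], [-82.01, 121.73], [-58.28, 71.71], [-173.87, 95.51], [-174.79, -0.11], [-173.66, 173.66]. Speed limits (degrees/s): [136.94, 136.94, 172.46, 180, 180, 180].

## Interface

Orientations are given as [roll, pitch, yaw] about the fixed x, y, z axes, in that order (R = Rz(yaw) Ry(pitch) Rx(roll)).
In Python, from plant import ctrl gives the robot as it stands.
- The arm moves only by the tool arm_command, never from a script. Its argument "steps" is a list of rows, each an object with "translation": the shift along the tool's x, y, z in mm, a list of three; "rotation": the turn, a rotation vector about the tool's x, y, z in units of 5 degrees (1.0 is 5 degrees), a list of three; "claw": the finger opening in mm, from 0 to 87.6. In form: [{"translation": [x, y, z], "rotation": [rx, ry, rz], "claw": claw}, ...]. A call has 1 to 5 rows; each row is the pose to reach, as a shift and turn from the pose commanded when the call began, along the tool's axes at that moment; what a row does not reach only later rows make up. A row lasts 1/10 s, in which the tool goes at most 50 mm and 8.59 degrees, less where a joint would pass 70% of its speed; a pose out of reach is approached as far as the arm can. A call with a gripper value outside its range is refused whole. The fingers move at their own pace and stop on an object; the grip force is fixed at half the most. Time passes only in rows, so rows that repeat a pose let the fingers close. It gives the time, the measured TCP pose, the force, the opening and the grip force at its end, in the units of the state.
- ctrl.get_obs(): the state, without advancing time (a new reading comes with each control period).
- ctrl.snapshot(name): name is "scene" or "top"; returns (picture, depth): 420x560x3 uint8, red, green, blue; 420x560 float32, m along the optical axis (not along the pixel's ray), 0 where there is no reading.
- ctrl.calibration(name): a dict with "vertical_fov" (degrees; the focal length in pixels is half the picture's height over the tangent of half this angle, whatever the lens; pixels are square), "cx", "cy" (the principal point, pixels), "rvec" (rotation vector, rad) and "tvec" (3), from world to camera coordinates, as OpenCV has them. Camera axes: x right, y down, z forward; pixel columns grow to the right and rows downward; lengths in m; the calibration is good to about 2 mm. A picture is of the moment at which its call begins. calibration takes no time and is no camera call.
- ctrl.close_job(): hands the job in; it is judged then, once.
The state is a dict: "clock": time; "joint_pos": joint angles; "qvel": joint speeds; "tau": joint torques, N m; "tool_pos": TCP position; "orientation": TCP orientation; "force": force on the tool from outside, world axes, zero at the start; "moment": the same for the moment, N m; "opening": finger opening in m; "gripper_force": force on a finger pad.
Only numpy, scipy, OpenCV 4.12 (cv2) and the standard library are available. Lean on these libraries where they do the work, as an engineer would, in place of code of your own. Each camera call takes 0.05 s, during which the arm holds its last target. There are 200 camera calls.

## Task

Take the power-supply board from the blue pad and lay it in the test jig, on the orange sprung carrier between the white guide posts, with its green terminal block towards the jig's lamp panel. Then press it down slowly, without ramming it, until it sits level and firm on the four brass stops, and finish while still holding it down there with the gripper (the carrier lifts it off again if you let go). Leave everything else on the bench where it is.

Things in the scene. Friction and masses are not known exactly. Their poses are not given: they have to be found in the camera images.
- transformer (a point): centre of the transformer in the middle of the board, the part to grasp: dark core 46 (board x) x 22 (y) x 40 mm tall, yellow winding through it 30 (x) x 38 (y) mm, 8 to 38 mm above the board's underside. Fingers close on the winding along y, board bare for 25 mm either side. The centre is 22 mm above the underside, 20 above the upper face. z up; x along the board, away from the terminal block.
- board_mid (a point): centre of the green circuit board itself, 120 (x) x 90 (y) x 2 mm thick, straight below the transformer's centre by 21 mm; it starts lying flat on the blue pad (pad 4 mm thick). Same axes as transformer.
- terminals (a point): middle of the green terminal block, 12 x 60 x 12 mm, along the board's -x short edge, 51 mm from the board's centre. Black capacitors and a blue relay, up to 18 mm tall, stand at the other short edge.
- board: the whole power-supply board with transformer, about 0.34 kg (0.29 to 0.39); origin at the centre of its underside, same axes.
- nest (a point): centre of the jig's nest, on the upper face of the sprung orange carrier while it is up, 82 mm above the bench: the centre of the board's underside belongs straight above it. z up; jig x points from the lamp panel to the nest. The board goes in with its x along the jig's x.
- jig: fixed test jig: grey box with black deck, 250 (x) x 200 (y) x 60 mm, origin at the centre of its underside on the bench; aluminium lamp panel with a green and a red lamp and a small display at its -x end; nest 32 mm from the origin towards +x. Eight white guide posts, 12 mm thick, stand round the nest two at each side, with 1 mm play about the board on every side; they are straight up to 4 mm above the raised carrier and taper to a point of 3 mm across, 16 mm above it.
- carrier (a joint): how far the orange carrier (a plate 110 x 80 x 6 mm with notched corners, only sliding up and down) is pressed down, in m: 0 up, 0.008 when the board meets the stops. Springs press up with about 5 N at the start of the stroke and 13 N at the stops (board weight not counted); a firm hold on the stops is some 16 to 25 N of push in all; it springs back up when let go.
- stops: four fixed brass stop pillars, 12 mm thick, at the carrier's notched corners (50 mm along x and 36 mm along y from the nest's centre), tops 8 mm below the raised carrier's upper face. Origin on the jig's deck under the nest's centre.
- screwdriver: small screwdriver, 150 mm long, lying on the blue pad beyond the board; a bystander, leave alone. Origin at its underside.
- vial: clear vial, 24 mm across, 56 mm tall, standing on the blue pad; a bystander, leave alone. Origin at its underside.
- display: white display module on a green board, 55 x 80 x 18 mm, on the bench between pad and jig; a bystander, leave alone. Origin at its underside.
- spool: red spool, 54 mm across, 44 mm tall, at the back of the bench; a bystander, leave alone. Origin at its underside.
- flux: amber bottle with red cap, 38 mm across, 85 mm tall, at the back of the bench; a bystander, leave alone. Origin at its underside.
- cutters: side cutters with yellow and black handles, about 140 mm long, lying between pad and jig near the robot; a bystander, leave alone. Origin at its underside.

How it is judged:
By the outcome, as a careful person would: the job done as asked, in the order asked, and still so for the second after the job is handed in, while the arm keeps its last pose, push and grip.
It also fails if it takes over 43 s, if anything falls off the work surface, if the arm or the gripper's body presses on something with over 40 N, if the wrist force passes 120 N, or if a joint passes its speed limit or range.

## Working session

There is one attempt and no reset: what is moved stays moved. The work goes in short steps, Python scripts to look and compute and a tool call to move; the robot and the scene stay as the last step left them, time stands still between calls to the robot, and variables do not carry over. Pictures are saved under pics/ and viewed, at most 10 in all, crops included, and the job is handed in when it is done.

Besides the shell and the picture viewer there is one more tool, called by a JSON object that holds its "method" and its "body". arm_command: Moves the arm, as the interface text tells. Its arguments: {"type":"object","properties":{"steps":{"type":"array"}},"required":["steps"]}

```bash
ls; mkdir -p pics; cat > h.py <<'E'
import numpy as np, cv2
from plant import ctrl
from scipy.spatial.transform import Rotation as R
def snap(n):
    p,d=ctrl.snapshot(n); c=ctrl.calibration(n)
    f=p.shape[0]/2/np.tan(np.radians(c["vertical_fov"])/2)
    Rm=cv2.Rodrigues(np.array(c["rvec"],float))[0]; t=np.array(c["tvec"],float).ravel()
    v,u=np.mgrid[:p.shape[0],:p.shape[1]]
    P=np.stack([(u-c["cx"])/f*d,(v-c["cy"])/f*d,d],-1)
    W=(P-t)@Rm; W[d==0]=np.nan
    return p,d,W
def save(n,p): cv2.imwrite("pics/"+n,p[...,::-1])
E
python3 - <<'E'
from h import *
print(ctrl.get_obs())
for n in("scene","top"):
    p,d,W=snap(n); save(n+"0.png",p); np.savez(n+"0.npz",p=p,W=W); print(ctrl.calibration(n))
E
```

```text
pics
{'clock': 0.0, 'joint_pos': array([ 9.09355977e+01,  2.05901192e+01,  6.33714579e-01, -2.02762036e-02,
       -7.01357856e+01, -1.65067528e+01]), 'qvel': array([-0.02134329, -0.04658701, -0.04263633, -0.074655  , -0.02918714,
        0.03129755]), 'tau': array([-1.53086468e-03, -5.82713270e+01,  2.93062896e+01,  6.99726686e+00,
        6.84000668e-03, -1.57679519e-04]), 'tool_pos': array([0.18108892, 0.64974494, 0.2256366 ]), 'orientation': array([ 1.79906193e+02, -7.92099357e-03, -1.55780537e+01]), 'force': array([0.0311213 , 0.57753088, 0.47066357]), 'moment': array([-0.0270506 ,  0.0150394 ,  0.00052015]), 'gripper_force': 0.0, 'opening': 0.08755403515191611}
{'vertical_fov': 43.27094986328059, 'cx': 273.1099565963781, 'cy': 215.32853863426095, 'rvec': array([ 1.6595694 ,  1.66741006, -0.8535018 ]), 'tvec': array([-0.01521237, -0.29323496,  1.7483003 ])}
{'vertical_fov': 42.78149059429773, 'cx': 276.34514908814464, 'cy': 209.23406731184295, 'rvec': array([ 2.11243699, -2.17806832,  0.14828561]), 'tvec': array([0.0197704 , 0.58148928, 1.33595944])}
```

View pics/top0.png

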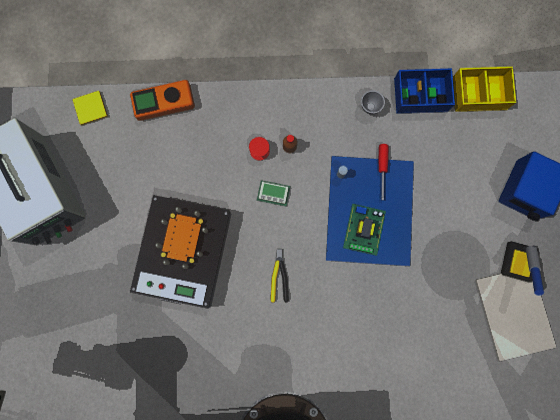

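View pics/scene0.png

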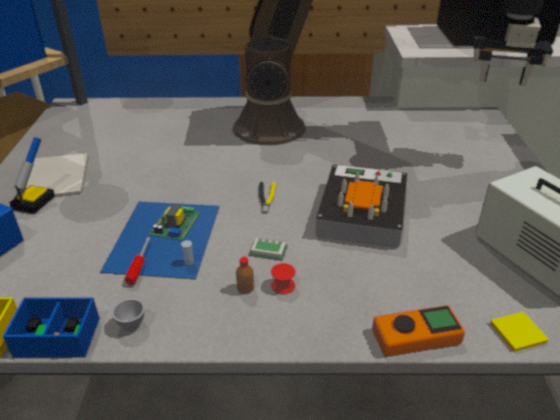

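```bash
python3 - <<'E'
from h import *
z=np.load("top0.npz"); p,W=z["p"],z["W"]
a=cv2.resize(p[195:260,335:395],None,fx=6,fy=6.2,interpolation=cv2.INTER_CUBIC)
b=cv2.resize(p[185:315,120:250],(400,403),interpolation=cv2.INTER_CUBIC)
save("crop1.png",np.hstack([a,b]))
hsv=cv2.cvtColor(p,cv2.COLOR_RGB2HSV)
def blob(name,lo,hi,box,zr):
    r0,r1,c0,c1=box
    m=cv2.inRange(hsv,np.array(lo),np.array(hi))>0
    k=np.zeros_like(m); k[r0:r1,c0:c1]=1; m&=k&(W[...,2]>zr[0])&(W[...,2]<zr[1])
    Q=W[m]; r=cv2.minAreaRect((Q[:,:2]*1000).astype(np.float32)); print(name,m.sum(),Q.mean(0),np.median(Q,0),r)
    return Q
blob("carrier",(5,150,100),(20,255,255),(185,315,120,250),(0.06,0.1))
blob("board",(40,60,30),(85,255,255),(195,260,335,395),(-.01,0.05))
blob("wind",(20,100,80),(35,255,255),(195,260,335,395),(0.0,0.08))
box=np.zeros(p.shape[:2],bool); box[195:260,335:395]=1
Q=W[box&(W[...,2]>0.035)]; print("tall",len(Q),Q.mean(0),Q[:,2].max(),cv2.minAreaRect((Q[:,:2]*1000).astype(np.float32)))
box[:]=0; box[185:315,120:250]=1
Q=W[box&(W[...,2]>0.045)&(W[...,2]<.072)]; print("deck",len(Q),np.median(Q[:,2]),cv2.minAreaRect((Q[:,:2]*1000).astype(np.float32)))
print("bench z",np.nanmedian(W[280:330,330:460,2]),"pad",np.nanmedian(W[200:250,396:408,2]))
E
```

```text
carrier 1296 [0.51284035 0.23978318 0.08288545] [0.51254723 0.23962405 0.08312121] ((514.6709594726562, 241.89698791503906), (85.78643798828125, 112.7652587890625), 77.16581726074219)
board 985 [ 0.52147058 -0.22288771  0.00795974] [ 0.51545982 -0.2195313   0.00713009] ((527.5333862304688, -225.9502716064453), (89.08731842041016, 118.47578430175781), 75.40591430664062)
wind 98 [ 0.52799947 -0.22284062  0.03636467] [ 0.52805238 -0.21545933  0.0406206 ] ((525.6791381835938, -229.63571166992188), (50.54102325439453, 113.47037506103516), 13.623120307922363)
tall 237 [ 0.52632869 -0.22513448  0.0448844 ] 0.055985859480961346 ((526.5732421875, -225.85556030273438), (37.99143981933594, 46.07170867919922), 76.30137634277344)
deck 6394 0.061697873965811646 ((481.94708251953125, 247.03240966796875), (202.07200622558594, 250.70558166503906), 76.65249633789062)
bench z 0.0005189258926335762 pad 0.004550504971338748
```

View pics/crop1.png

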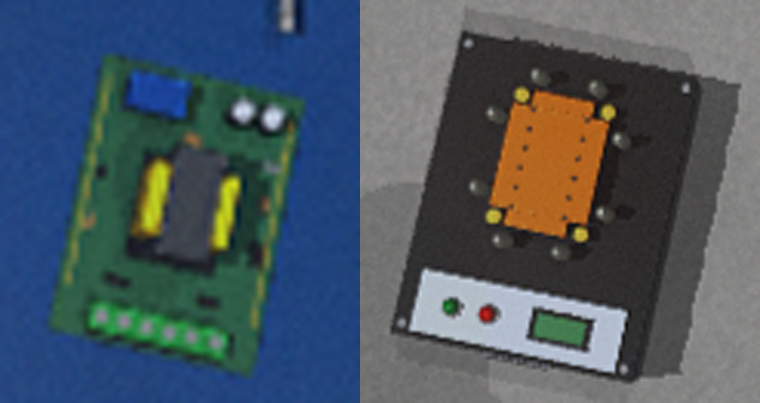

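{"method": "arm_command", "body": {"steps": [{"translation": [32,37,-10],"rotation": [0,0,0],"claw": 60},{"translation": [64,74,-20],"rotation": [0,0,0],"claw": 60},{"translation": [96,111,-30],"rotation": [0,0,0],"claw": 60},{"translation": [128,148,-40],"rotation": [0,0,0],"claw": 60},{"translation": [160,185,-50],"rotation": [0,0,0],"claw": 60}]}}

```text
clock: 0.6
tool_pos: [0.2861, 0.4269, 0.2766]
orientation: [180.0, 0.0, -15.6]
force: [0.0, 0.7, 1.1]
opening: 0.061
gripper_force: 0.0
```

{"method": "arm_command", "body": {"steps": [{"translation": [33,37,0],"rotation": [0,0,0],"claw": 60},{"translation": [66,74,0],"rotation": [0,0,0],"claw": 60},{"translation": [99,111,0],"rotation": [0,0,0],"claw": 60},{"translation": [132,148,0],"rotation": [0,0,0],"claw": 60},{"translation": [165,185,0],"rotation": [0,0,0],"claw": 60}]}}

```text
clock: 1.1
tool_pos: [0.3952, 0.2046, 0.2767]
orientation: [-180.0, -0.0, -15.5]
force: [1.7, 1.1, 0.7]
opening: 0.06
gripper_force: 0.0
```

{"method": "arm_command", "body": {"steps": [{"translation": [26,41,0],"rotation": [0,0,0],"claw": 60},{"translation": [52,82,0],"rotation": [0,0,0],"claw": 60},{"translation": [78,123,0],"rotation": [0,0,0],"claw": 60},{"translation": [104,164,0],"rotation": [0,0,0],"claw": 60},{"translation": [130,205,0],"rotation": [0,0,0],"claw": 60}]}}

```text
clock: 1.6
tool_pos: [0.4651, -0.0279, 0.2767]
orientation: [-180.0, -0.0, -15.6]
force: [1.6, 0.8, -0.2]
opening: 0.0601
gripper_force: 0.0
```

{"method": "arm_command", "body": {"steps": [{"translation": [23,35,15],"rotation": [0,0,0],"claw": 60},{"translation": [46,70,30],"rotation": [0,0,0],"claw": 60},{"translation": [69,105,45],"rotation": [0,0,0],"claw": 60},{"translation": [92,140,60],"rotation": [0,0,0],"claw": 60},{"translation": [113,175,75],"rotation": [0,0,-0.27],"claw": 60}]}}

```text
clock: 2.1
tool_pos: [0.5271, -0.2266, 0.2006]
orientation: [-180.0, 0.0, -14.2]
force: [0.9, 0.5, 0.5]
opening: 0.0596
gripper_force: 0.0
```

{"method": "arm_command", "body": {"steps": [{"translation": [0,0,40],"rotation": [0,0,0],"claw": 60},{"translation": [0,0,80],"rotation": [0,0,0],"claw": 60},{"translation": [0,0,110],"rotation": [0,0,0],"claw": 60},{"translation": [0,0,130],"rotation": [0,0,0],"claw": 60},{"translation": [0,0,130],"rotation": [0,0,0],"claw": 60}]}}

```text
clock: 2.6
tool_pos: [0.5245, -0.2245, 0.0683]
orientation: [180.0, 0.4, -14.3]
force: [0.2, -0.4, 0.0]
opening: 0.0598
gripper_force: 0.0
```

```bash
python3 - <<'E'
from h import *
p,d,W=snap("top"); q,_,_=snap("scene")
a=cv2.resize(p[180:270,325:415],(400,400),interpolation=cv2.INTER_CUBIC)
b=cv2.resize(q[150:250,120:220],(400,400),interpolation=cv2.INTER_CUBIC)
save("crop2.png",np.hstack([a,b]));print(ctrl.get_obs()["tool_pos"])
E
```

```text
[ 0.5271055  -0.22484184  0.0717499 ]
```

View pics/crop2.png

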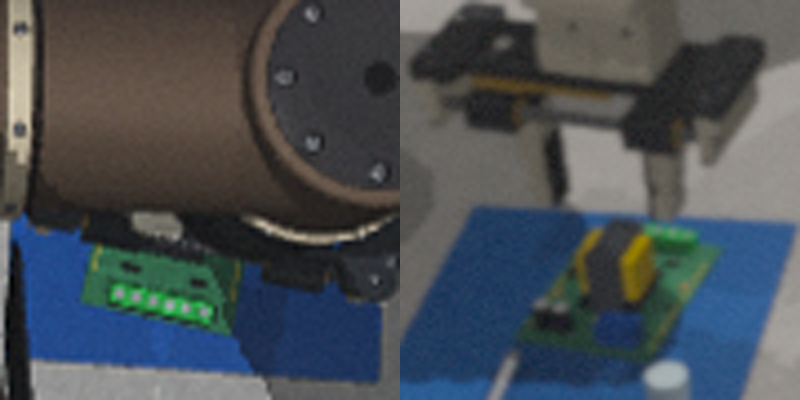

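The picture shows the two fingers (550,170) and (665,190) straddling the transformer (615,265), lined up with the board; the terminals at (160,300) face the robot. I will descend now.

{"method": "arm_command", "body": {"steps": [{"translation": [0,1,20],"rotation": [0,0,0],"claw": 60},{"translation": [0,1,38],"rotation": [0,0,0],"claw": 60},{"translation": [0,1,50],"rotation": [0,0,0],"claw": 60},{"translation": [0,1,57],"rotation": [0,0,0],"claw": 60},{"translation": [0,1,60],"rotation": [0,0,0],"claw": 60}]}}

```text
clock: 3.2
tool_pos: [0.5271, -0.2258, 0.0118]
orientation: [180.0, -0.0, -14.2]
force: [-0.4, -0.5, 0.6]
opening: 0.0596
gripper_force: 0.0
```

{"method": "arm_command", "body": {"steps": [{"translation": [0,0,0],"rotation": [0,0,0],"claw": 60},{"translation": [0,0,0],"rotation": [0,0,0],"claw": 50},{"translation": [0,0,0],"rotation": [0,0,0],"claw": 45},{"translation": [0,0,0],"rotation": [0,0,0],"claw": 42},{"translation": [0,0,0],"rotation": [0,0,0],"claw": 40}]}}

```text
clock: 3.7
tool_pos: [0.527, -0.2257, 0.0119]
orientation: [-180.0, -0.0, -14.2]
force: [-0.4, 1.1, -0.0]
opening: 0.0415
gripper_force: 0.0
```

{"method": "arm_command", "body": {"steps": [{"translation": [0,0,3],"rotation": [0,0,0],"claw": 40},{"translation": [0,0,3],"rotation": [0,0,0],"claw": 38},{"translation": [0,0,3],"rotation": [0,0,0],"claw": 34},{"translation": [0,0,3],"rotation": [0,0,0],"claw": 25},{"translation": [0,0,3],"rotation": [0,0,0],"claw": 25}]}}

```text
clock: 4.2
tool_pos: [0.5264, -0.2257, 0.0082]
orientation: [-180.0, 0.0, -14.2]
force: [0.4, -0.5, -3.2]
opening: 0.0378
gripper_force: 30.0
```

{"method": "arm_command", "body": {"steps": [{"translation": [0,0,0],"rotation": [0,0,0],"claw": 20},{"translation": [0,0,0],"rotation": [0,0,0],"claw": 20},{"translation": [0,0,0],"rotation": [0,0,0],"claw": 20}]}}

```text
clock: 4.5
tool_pos: [0.5266, -0.2257, 0.0084]
orientation: [180.0, 0.0, -14.2]
force: [0.2, -0.0, -4.0]
opening: 0.0377
gripper_force: 30.0
```

{"method": "arm_command", "body": {"steps": [{"translation": [0,0,-5],"rotation": [0,0,0],"claw": 20},{"translation": [0,0,-20],"rotation": [0,0,0],"claw": 20},{"translation": [0,0,-50],"rotation": [0,0,0],"claw": 20},{"translation": [0,0,-90],"rotation": [0,0,0],"claw": 20},{"translation": [0,0,-120],"rotation": [0,0,0],"claw": 20}]}}

```text
clock: 5.0
tool_pos: [0.5272, -0.2259, 0.1311]
orientation: [180.0, -0.1, -14.2]
force: [1.1, -0.0, -3.6]
opening: 0.0378
gripper_force: 30.0
```

{"method": "arm_command", "body": {"steps": [{"translation": [0,0,-15],"rotation": [0,0,0],"claw": 20},{"translation": [0,0,-32],"rotation": [0,0,0],"claw": 20},{"translation": [0,0,-32],"rotation": [0,0,0],"claw": 20}]}}

```text
clock: 5.3
tool_pos: [0.5282, -0.226, 0.1635]
orientation: [-180.0, -0.3, -14.2]
force: [0.4, 0.1, -3.8]
opening: 0.0379
gripper_force: 30.0
```

{"method": "arm_command", "body": {"steps": [{"translation": [-7,-25,0],"rotation": [0,0,0],"claw": 20},{"translation": [-19,-67,0],"rotation": [0,0,0],"claw": 20},{"translation": [-31,-109,0],"rotation": [0,0,0],"claw": 20},{"translation": [-43,-151,0],"rotation": [0,0,0],"claw": 20},{"translation": [-55,-193,0],"rotation": [0,0,0],"claw": 20}]}}

```text
clock: 5.8
tool_pos: [0.52, -0.0236, 0.1597]
orientation: [180.0, 0.1, -14.3]
force: [1.0, 0.6, -2.9]
opening: 0.0377
gripper_force: 30.0
```

{"method": "arm_command", "body": {"steps": [{"translation": [-12,-42,0],"rotation": [0,0,0],"claw": 20},{"translation": [-24,-84,0],"rotation": [0,0,0],"claw": 20},{"translation": [-36,-126,0],"rotation": [0,0,0],"claw": 20},{"translation": [-48,-168,0],"rotation": [0,0,0],"claw": 20},{"translation": [-60,-210,0],"rotation": [0,0,-0.2],"claw": 20}]}}

```text
clock: 6.3
tool_pos: [0.5134, 0.1948, 0.1597]
orientation: [180.0, 0.0, -13.2]
force: [1.3, 0.9, -3.0]
opening: 0.0381
gripper_force: 30.0
```

{"method": "arm_command", "body": {"steps": [{"translation": [-7,-25,0],"rotation": [0,0,0],"claw": 20},{"translation": [-12,-45,0],"rotation": [0,0,0],"claw": 20},{"translation": [-12,-45,0],"rotation": [0,0,0],"claw": 20},{"translation": [-12,-45,0],"rotation": [0,0,0],"claw": 20}]}}

```text
clock: 6.7
tool_pos: [0.5125, 0.2395, 0.1598]
orientation: [179.9, 0.1, -13.2]
force: [-0.2, -0.5, -2.8]
opening: 0.0378
gripper_force: 30.0
```

```bash
python3 - <<'E'
from h import *
p,d,W=snap("top"); q,_,V=snap("scene")
np.savez("n1.npz",p=p,W=W,q=q,V=V)
a=cv2.resize(p[180:310,120:250],(390,390),interpolation=cv2.INTER_CUBIC)
b=cv2.resize(q[130:250,305:425],(390,390),interpolation=cv2.INTER_CUBIC)
save("crop3.png",np.hstack([a,b]));print(ctrl.get_obs()["tool_pos"],ctrl.get_obs()["orientation"])
E
```

```text
[0.51272063 0.23875027 0.16016168] [ 1.79955675e+02  3.38967706e-02 -1.32728358e+01]
```

View pics/crop3.png

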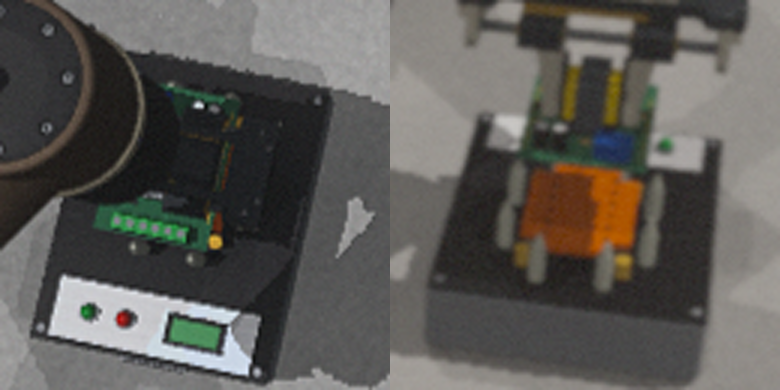

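The crop shows the board hanging level above the orange carrier, its terminals (150,225) towards the lamp panel. I'll measure where the held board sits relative to the nest.

```bash
python3 - <<'E'
from h import *
z=np.load("n1.npz"); p,W,q,V=z["p"],z["W"],z["q"],z["V"]
def rect(p,W,zr,box):
    m=np.zeros(p.shape[:2],bool); m[box[0]:box[1],box[2]:box[3]]=1
    hsv=cv2.cvtColor(p,cv2.COLOR_RGB2HSV); g=cv2.inRange(hsv,np.array((40,60,20)),np.array((90,255,255)))>0
    m&=g&(W[...,2]>zr[0])&(W[...,2]<zr[1]); Q=W[m]
    return Q
ps=np.radians(-13.25); ex=np.array([np.cos(ps),np.sin(ps)]); ey=np.array([-ex[1],ex[0]])
c=np.array([.5127,.2388])
for n,P,X,b in(("top",p,W,(180,310,120,250)),("scene",q,V,(130,250,305,425))):
    Q=rect(P,X,(.150,.163),b); r=cv2.minAreaRect((Q[:,:2]*1000).astype(np.float32))
    u=(Q[:,:2]-c)@np.c_[ex,ey]*1000
    print(n,len(Q),np.median(Q[:,2]),r,u.min(0),u.max(0),np.percentile(u,[2,98],axis=0))
# jig features in first pictures: deck rect & carrier from scene view too
z=np.load("scene0.npz"); P,X=z["p"],z["W"]
hsv=cv2.cvtColor(P,cv2.COLOR_RGB2HSV); m=cv2.inRange(hsv,np.array((5,150,100)),np.array((20,255,255)))>0
k=np.zeros_like(m); k[150:250,305:425]=1
Q=X[m&k&(X[...,2]>.076)&(X[...,2]<.09)]; print("carrier scene",len(Q),Q.mean(0),cv2.minAreaRect((Q[:,:2]*1000).astype(np.float32)))
z=np.load("top0.npz"); P,X=z["p"],z["W"]
hsv=cv2.cvtColor(P,cv2.COLOR_RGB2HSV); m=cv2.inRange(hsv,np.array((5,150,100)),np.array((20,255,255)))>0
k=np.zeros_like(m); k[185:315,120:250]=1
Q=X[m&k&(X[...,2]>.076)&(X[...,2]<.09)]; u=(Q[:,:2]-c)@np.c_[ex,ey]*1000; print("carrier top",Q.mean(0),cv2.minAreaRect((Q[:,:2]*1000).astype(np.float32)),np.percentile(u,[1,99],axis=0))
# posts: tips
m=k&(X[...,2]>.09)&(X[...,2]<.105)
n,l,s,ce=cv2.connectedComponentsWithStats(m.astype(np.uint8))
for i in range(1,n):
    print((X[l==i][:,:2].mean(0)-c)@np.c_[ex,ey]*1000,s[i,4],X[l==i][:,2].max())
E
```

```text
top 382 0.15826011378858224 ((513.168701171875, 238.94976806640625), (89.71582794189453, 119.99159240722656), 76.310302734375) [-59.73208402 -44.81921954] [60.46384356 45.4700116 ] [[-59.0346362  -43.3285049 ]
 [ 59.76444406  42.72797657]]
scene 159 0.1554401604506911 ((519.6666870117188, 238.46539306640625), (85.99933624267578, 114.33585357666016), 77.63298034667969) [-50.96588767 -42.20434481] [64.35788778 43.3846532 ] [[-47.4517728  -40.9165611 ]
 [ 62.21931608  42.08447437]]
carrier scene 777 [0.51671877 0.24036218 0.07983751] ((513.2770385742188, 241.16650390625), (79.84397888183594, 120.13483428955078), 76.6951675415039)
carrier top [0.51226469 0.2397091  0.08310989] ((512.8482055664062, 239.80191040039062), (80.85992431640625, 109.9229736328125), 76.51728057861328) [[-53.53669011 -38.0403404 ]
 [ 52.94568636  39.68925992]]
[66.20580875 23.79669248] 10 0.1015344832615759
[ 67.15126264 -23.47853777] 11 0.10038483039713586
[29.48401717 50.66144766] 15 0.10081702917895805
[36.18849207 10.67915105] 1 0.09017538352362381
[ 41.08635837 -13.63722642] 1 0.09050621000224872
[ 29.98143853 -33.91651475] 1 0.09065161681829297
[ 29.59461421 -51.56398193] 13 0.10034216073316862
[2.722562   0.02308622] 1 0.09235459518592408
[-1.51484891 -3.18991326] 1 0.0908081018009796
[  2.88000082 -24.98396027] 1 0.0911989402434572
[-31.04539299  51.20937738] 13 0.1022215352033815
[-16.7613482  -39.55848933] 1 0.09140135029552497
[-37.96621918  -9.35433081] 1 0.0923840175935263
[-30.38807602 -52.32012718] 12 0.09901801129047806
[-68.0103971   23.62646675] 9 0.09968574570207898
[-67.0418565  -24.62187791] 13 0.09942067808551304
```

{"method": "arm_command", "body": {"steps": [{"translation": [-0.6,-0.3,15],"rotation": [0,0,-0.04],"claw": 20},{"translation": [-0.6,-0.3,30],"rotation": [0,0,-0.04],"claw": 20},{"translation": [-0.6,-0.3,42],"rotation": [0,0,-0.04],"claw": 20},{"translation": [-0.6,-0.3,50],"rotation": [0,0,-0.04],"claw": 20},{"translation": [-0.6,-0.3,52],"rotation": [0,0,-0.04],"claw": 20}]}}

```text
clock: 7.3
tool_pos: [0.5121, 0.2394, 0.1076]
orientation: [179.9, 0.1, -13.1]
force: [-0.6, -0.2, -3.3]
opening: 0.0377
gripper_force: 30.0
```

{"method": "arm_command", "body": {"steps": [{"translation": [0,0,2],"rotation": [0,0,0],"claw": 20},{"translation": [0,0,4],"rotation": [0,0,0],"claw": 20},{"translation": [0,0,6],"rotation": [0,0,0],"claw": 20},{"translation": [0,0,8],"rotation": [0,0,0],"claw": 20},{"translation": [0,0,10],"rotation": [0,0,0],"claw": 20}]}}

```text
clock: 7.8
tool_pos: [0.5125, 0.2403, 0.0986]
orientation: [-180.0, -0.0, -13.0]
force: [0.3, -0.5, -2.6]
opening: 0.0378
gripper_force: 30.0
```

{"method": "arm_command", "body": {"steps": [{"translation": [0,0,1],"rotation": [0,0,0],"claw": 20},{"translation": [0,0,2],"rotation": [0,0,0],"claw": 20},{"translation": [0,0,3],"rotation": [0,0,0],"claw": 20},{"translation": [0,0,4],"rotation": [0,0,0],"claw": 20},{"translation": [0,0,5],"rotation": [0,0,0],"claw": 20}]}}

```text
clock: 8.3
tool_pos: [0.5124, 0.2402, 0.0935]
orientation: [-180.0, -0.0, -13.0]
force: [-0.0, -0.1, -3.7]
opening: 0.0381
gripper_force: 30.0
```

{"method": "arm_command", "body": {"steps": [{"translation": [0,0,0.5],"rotation": [0,0,0],"claw": 20},{"translation": [0,0,1],"rotation": [0,0,0],"claw": 20},{"translation": [0,0,1.5],"rotation": [0,0,0],"claw": 20},{"translation": [0,0,2],"rotation": [0,0,0],"claw": 20},{"translation": [0,0,2.5],"rotation": [0,0,0],"claw": 20}]}}

```text
clock: 8.8
tool_pos: [0.5124, 0.2402, 0.091]
orientation: [-180.0, -0.0, -13.0]
force: [-0.6, 0.9, -2.6]
opening: 0.0378
gripper_force: 30.0
```

{"method": "arm_command", "body": {"steps": [{"translation": [0,0,0.6],"rotation": [0,0,0],"claw": 20},{"translation": [0,0,1.2],"rotation": [0,0,0],"claw": 20},{"translation": [0,0,1.8],"rotation": [0,0,0],"claw": 20},{"translation": [0,0,2.4],"rotation": [0,0,0],"claw": 20},{"translation": [0,0,3],"rotation": [0,0,0],"claw": 20}]}}

```text
clock: 9.3
tool_pos: [0.5124, 0.2402, 0.088]
orientation: [180.0, -0.0, -13.0]
force: [-0.2, -0.2, -2.8]
opening: 0.0376
gripper_force: 30.0
```

{"method": "arm_command", "body": {"steps": [{"translation": [0,0,0.4],"rotation": [0,0,0],"claw": 20},{"translation": [0,0,0.8],"rotation": [0,0,0],"claw": 20},{"translation": [0,0,1.2],"rotation": [0,0,0],"claw": 20},{"translation": [0,0,1.6],"rotation": [0,0,0],"claw": 20},{"translation": [0,0,2],"rotation": [0,0,0],"claw": 20}]}}

```text
clock: 9.8
tool_pos: [0.5125, 0.2402, 0.0862]
orientation: [-180.0, -0.0, -13.0]
force: [-2.3, -0.5, 2.1]
opening: 0.0376
gripper_force: 30.0
```

{"method": "arm_command", "body": {"steps": [{"translation": [0,0,0.5],"rotation": [0,0,0],"claw": 20},{"translation": [0,0,1],"rotation": [0,0,0],"claw": 20},{"translation": [0,0,1.5],"rotation": [0,0,0],"claw": 20},{"translation": [0,0,2],"rotation": [0,0,0],"claw": 20},{"translation": [0,0,2.5],"rotation": [0,0,0],"claw": 20}]}}

```text
clock: 10.3
tool_pos: [0.5124, 0.2401, 0.0838]
orientation: [-180.0, -0.0, -13.0]
force: [-3.0, -1.4, 5.0]
opening: 0.0382
gripper_force: 30.0
```

{"method": "arm_command", "body": {"steps": [{"translation": [0,0,0.5],"rotation": [0,0,0],"claw": 20},{"translation": [0,0,1],"rotation": [0,0,0],"claw": 20},{"translation": [0,0,1.5],"rotation": [0,0,0],"claw": 20},{"translation": [0,0,2],"rotation": [0,0,0],"claw": 20},{"translation": [0,0,2.5],"rotation": [0,0,0],"claw": 20}]}}

```text
clock: 10.8
tool_pos: [0.5125, 0.2401, 0.0813]
orientation: [-180.0, -0.0, -13.0]
force: [-3.9, -1.3, 6.7]
opening: 0.0376
gripper_force: 30.0
```

{"method": "arm_command", "body": {"steps": [{"translation": [-0.2,0.1,0.4],"rotation": [0,0,0],"claw": 20},{"translation": [-0.4,0.1,0.8],"rotation": [0,0,0],"claw": 20},{"translation": [-0.5,0.1,1.2],"rotation": [0,0,0],"claw": 20},{"translation": [-0.5,0.1,1.6],"rotation": [0,0,0],"claw": 20},{"translation": [-0.5,0.1,2],"rotation": [0,0,0],"claw": 20}]}}

```text
clock: 11.3
tool_pos: [0.5125, 0.2402, 0.0797]
orientation: [-180.0, -0.1, -13.0]
force: [-3.0, -2.3, 9.1]
opening: 0.0379
gripper_force: 30.0
```

{"method": "arm_command", "body": {"steps": [{"translation": [-0.3,0.2,0.3],"rotation": [0,0,0],"claw": 20},{"translation": [-0.3,0.2,0.6],"rotation": [0,0,0],"claw": 20},{"translation": [-0.3,0.2,0.9],"rotation": [0,0,0],"claw": 20},{"translation": [-0.3,0.2,1.2],"rotation": [0,0,0],"claw": 20},{"translation": [-0.3,0.2,1.5],"rotation": [0,0,0],"claw": 20}]}}

```text
clock: 11.8
tool_pos: [0.5125, 0.2402, 0.0785]
orientation: [-180.0, -0.1, -13.0]
force: [-2.1, -2.7, 9.7]
opening: 0.0377
gripper_force: 30.0
```

```bash
python3 - <<'E'
from h import *
q,_,V=snap("scene");o=ctrl.get_obs();print(o["tool_pos"],o["orientation"],o["force"],o["moment"],o["clock"])
save("crop4.png",cv2.resize(q[130:250,305:425],(600,600),interpolation=cv2.INTER_CUBIC))
E
```

```text
[0.51243296 0.24019619 0.07845043] [-1.79958243e+02 -8.57366832e-02 -1.29972616e+01] [-1.39696391 -2.23805239  9.57806984] [-0.95701454  0.7843785  -0.05351567] 11.85
```

View pics/crop4.png

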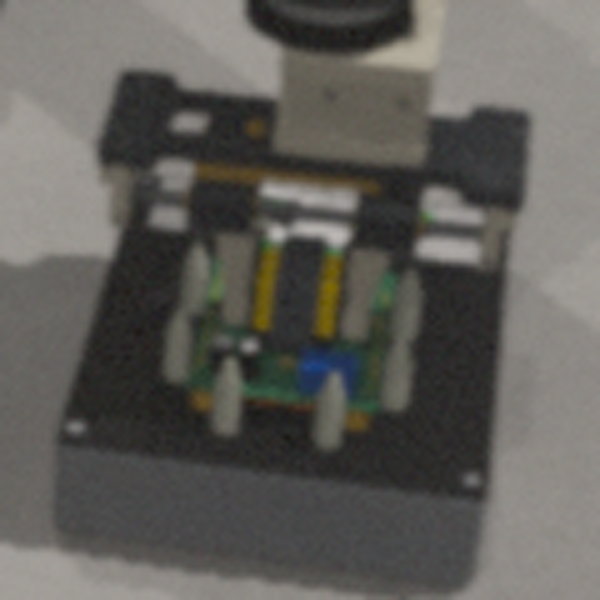

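The board sits between all the posts (front posts at (228,400) and (330,410)), level, with its front edge just over the brass stops at (200,400) and (358,420). Now I'll press it gently home.

{"method": "arm_command", "body": {"steps": [{"translation": [0,0.2,0.2],"rotation": [0,0,0],"claw": 20},{"translation": [0,0.2,0.4],"rotation": [0,0,0],"claw": 20},{"translation": [0,0.2,0.6],"rotation": [0,0,0],"claw": 20},{"translation": [0,0.2,0.6],"rotation": [0,0,0],"claw": 20}]}}

```text
clock: 12.25
tool_pos: [0.5124, 0.2402, 0.0782]
orientation: [-179.9, -0.1, -13.0]
force: [-2.1, -2.6, 10.7]
opening: 0.0379
gripper_force: 30.0
```

{"method": "arm_command", "body": {"steps": [{"translation": [0,0,0.2],"rotation": [0,0,0],"claw": 20},{"translation": [0,0,0.4],"rotation": [0,0,0],"claw": 20},{"translation": [0,0,0.6],"rotation": [0,0,0],"claw": 20},{"translation": [0,0,0.6],"rotation": [0,0,0],"claw": 20}]}}

```text
clock: 12.65
tool_pos: [0.5125, 0.2402, 0.0782]
orientation: [-179.9, -0.1, -13.0]
force: [-4.4, -2.3, 17.3]
opening: 0.0377
gripper_force: 30.0
```

{"method": "arm_command", "body": {"steps": [{"translation": [-0.1,0,0.1],"rotation": [0,0,0],"claw": 20},{"translation": [-0.2,0,0.2],"rotation": [0,0,0],"claw": 20},{"translation": [-0.2,0,0.2],"rotation": [0,0,0],"claw": 20},{"translation": [-0.2,0,0.2],"rotation": [0,0,0],"claw": 20},{"translation": [-0.2,0,0.2],"rotation": [0,0,0],"claw": 20}]}}

```text
clock: 13.15
tool_pos: [0.5125, 0.2402, 0.0782]
orientation: [-179.9, -0.1, -13.0]
force: [-4.6, -2.9, 18.1]
opening: 0.0376
gripper_force: 30.0
```

```bash
python3 - <<'E'
from h import *
F=[]
for i in range(6):
    q,_,V=snap("scene");o=ctrl.get_obs();F.append(o["force"])
print(np.mean(F,0),o["tool_pos"],o["orientation"],o["moment"],o["clock"])
p,_,W=snap("top")
hsv=cv2.cvtColor(q,cv2.COLOR_RGB2HSV); g=cv2.inRange(hsv,np.array((40,60,20)),np.array((90,255,255)))>0
k=np.zeros_like(g);k[130:250,305:425]=1
Q=V[g&k&(V[...,2]>.068)&(V[...,2]<.082)]
A=np.c_[Q[:,:2]-[.5125,.24],np.ones(len(Q))];print(len(Q),np.linalg.lstsq(A,Q[:,2],rcond=None)[0])
save("crop5.png",np.hstack([cv2.resize(q[150:230,325:405],(400,400),interpolation=cv2.INTER_CUBIC),cv2.resize(p[180:310,120:250],(400,400),interpolation=cv2.INTER_CUBIC)]))
E
```

```text
[-4.58674176 -2.77700314 18.03595431] [0.51248188 0.24018616 0.07818903] [-1.79927958e+02 -1.31498335e-01 -1.29763033e+01] [-1.26925685  1.8936044  -0.11737977] 13.45
191 [0.00030557 0.00357349 0.07388316]
```

View pics/crop5.png

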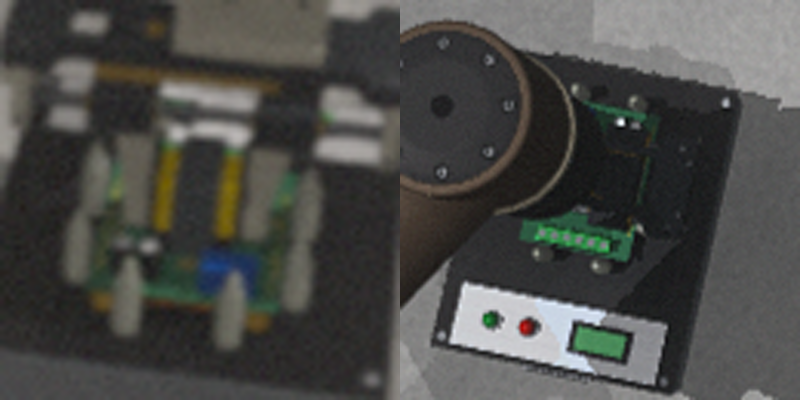

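{"method": "arm_command", "body": {"steps": [{"translation": [0,0,0],"rotation": [-0.03,-0.03,0],"claw": 20},{"translation": [0,0,0],"rotation": [-0.06,-0.06,0],"claw": 20},{"translation": [0,0,0],"rotation": [-0.06,-0.06,0],"claw": 20},{"translation": [0,0,0],"rotation": [-0.06,-0.06,0],"claw": 20}]}}

```text
clock: 13.9
tool_pos: [0.5124, 0.2402, 0.0781]
orientation: [179.8, 0.2, -13.0]
force: [-6.0, -4.4, 17.5]
opening: 0.038
gripper_force: 30.0
```

```bash
cat > f.py <<'E'
from h import *
F=[];M=[]
for i in range(4):
    p,_,W=snap("top");o=ctrl.get_obs();F.append(o["force"]);M.append(o["moment"])
print("F",np.mean(F,0),"M",np.mean(M,0),o["tool_pos"],o["orientation"],o["clock"])
E
python3 f.py
```

```text
F [-5.51294733 -3.98742388 17.65009362] M [-1.05456329  1.7912111  -0.10949984] [0.51241873 0.24012928 0.07814014] [ 1.79790660e+02  1.71783824e-01 -1.29945207e+01] 14.1
```

{"method": "arm_command", "body": {"steps": [{"translation": [-0.2,0.15,0.05],"rotation": [0.02,0.02,0],"claw": 20},{"translation": [-0.4,0.3,0.1],"rotation": [0.04,0.035,0],"claw": 20},{"translation": [-0.4,0.3,0.1],"rotation": [0.04,0.035,0],"claw": 20},{"translation": [-0.4,0.3,0.1],"rotation": [0.04,0.035,0],"claw": 20}]}}

```text
clock: 14.5
tool_pos: [0.5125, 0.2402, 0.0781]
orientation: [-180.0, -0.0, -13.0]
force: [-2.8, -3.0, 16.8]
opening: 0.0381
gripper_force: 30.0
```

```bash
cat >> f.py <<'E'
from scipy.optimize import least_squares
def fit(Q):
    A=np.c_[Q[:,:2]-[.5125,.24],np.ones(len(Q))]
    return least_squares(lambda x:(A@x-Q[:,2])*1e3,[0,0,np.median(Q[:,2])],loss="soft_l1").x
for n,b in(("top",(180,310,120,250)),("scene",(130,250,305,425))):
    S=[snap(n) for i in range(6)]; q=np.median([s[0] for s in S],0).astype(np.uint8); V=np.nanmean([s[2] for s in S],0)
    hsv=cv2.cvtColor(q,cv2.COLOR_RGB2HSV); k=np.zeros(q.shape[:2],bool);k[b[0]:b[1],b[2]:b[3]]=1
    g=cv2.inRange(hsv,np.array((40,60,20)),np.array((90,255,255)))>0
    dk=cv2.inRange(hsv,np.array((0,0,0)),np.array((180,120,80)))>0
    r=np.linalg.norm(V[...,:2]-[.5125,.24],axis=-1)<.085
    B=V[k&g&r&(abs(V[...,2]-.076)<.004)];D=V[k&dk&(abs(V[...,2]-.0605)<.004)]
    fb,fd=fit(B),fit(D);print(n,len(B),len(D),fb,fd,"rel deg",np.degrees(fb-fd)[:2],"height above deck mm",(fb-fd)[2]*1e3)
E
python3 f.py
```

```text
F [-2.58312687 -2.65336367 16.78847987] M [-1.30875391  1.20395163 -0.16482315] [0.51246365 0.24016188 0.07813997] [ 1.79997436e+02 -4.15482348e-02 -1.29712448e+01] 14.7
top 349 3024 [0.00184947 0.00023226 0.07714914] [0.00042415 0.00141952 0.06114434] rel deg [ 0.0816647  -0.06802547] height above deck mm 16.004801148023716
scene 192 2149 [-0.00204028  0.00074881  0.07393709] [0.00045375 0.00073968 0.05786441] rel deg [-0.14289752  0.00052293] height above deck mm 16.07268197464811
```

{"method": "arm_command", "body": {"steps": [{"translation": [-0.1,0.2,0.1],"rotation": [0,0,0],"claw": 20},{"translation": [-0.1,0.2,0.25],"rotation": [0,0,0],"claw": 20},{"translation": [-0.1,0.2,0.25],"rotation": [0,0,0],"claw": 20},{"translation": [-0.1,0.2,0.25],"rotation": [0,0,0],"claw": 20},{"translation": [-0.1,0.2,0.25],"rotation": [0,0,0],"claw": 20}]}}

```text
clock: 15.8
tool_pos: [0.5124, 0.2402, 0.0781]
orientation: [-180.0, -0.1, -13.0]
force: [-3.0, -3.1, 18.6]
opening: 0.0378
gripper_force: 30.0
```

```bash
python3 f.py
```

```text
F [-2.8592131  -2.99376    18.30621117] M [-1.2313239   1.34291598 -0.1735487 ] [0.51247538 0.24019982 0.07812673] [-1.79979628e+02 -5.86377545e-02 -1.29677078e+01] 16.0
top 348 3019 [0.00306231 0.00432553 0.07711993] [0.00062941 0.0005645  0.06117874] rel deg [0.1393952  0.21549086] height above deck mm 15.94118813621953
scene 184 2148 [-9.12618572e-05 -1.06927545e-06  7.38887118e-02] [0.00081162 0.00138395 0.05784037] rel deg [-0.0517316  -0.07935597] height above deck mm 16.048344440137864
```

The board is level and seated: its top face is 16.0 mm above the deck, as expected on the stops, and the push holds steady at about 18 N. Handing in.

```bash
python3 -c "
from plant import ctrl
print(ctrl.close_job())"
```

```text
the job is handed in; nothing more can be done
None
```

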